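Clear the offcut from behind the disc sander's lift-off guard

TASK

A wooden offcut is lying on the disc sander's rest behind its yellow guard door. Pinch the guard's red tab against the black tab to pull the sprung hinge pin, lift the guard off and stand it upright on the bench, let go of it, and put the offcut in the red scrap tin. Then hang the guard back on its hinge, fully down, with the pin sprung home, and leave the glue bottle, screwdriver and screw jar where they are.

Things in the scene. Friction and masses are not known exactly. Their poses are not given: they have to be found in the camera images.
- sander: Disc sander fixed to the bench, base 320 x 220 mm, abrasive disc, blue motor. Origin: on the bench below the middle of the hinge line; x from the front (guard side) back to the motor, y along the hinge line, z up. Base from x = -55 to 265 mm. Aluminium sanding rest: top 80 mm up, x -18 to 54, y -56 to 56 mm. Disc face at x = 60 mm, top 147 mm up; motor top 157 mm.
- hinge_seat (a point): Middle of the sander's hinge line, 145 mm above the bench, axes as the sander; guard_hinge lies here when the guard is hung. Two steel ears, 8 mm thick, y = +/-78 to 86 mm, 62 mm long, top 165 mm above the bench, with open-topped notches 15 mm wide, mouths flared. Outside the -y ear a dark keeper plate (y = -93 to -101 mm) has a closed 14 mm square hole for the pin.
- guard: Loose yellow guard door, clear front, 0.3 to 0.5 kg: hood 150 mm wide (y), 83 deep (x -29 to 54), 85 high, 3 mm walls, open below and behind. Origin: level with its lower edge, below the hinge line; x to the open back, y along the hinge, z up. Stands by itself. Hung, its lower edge is 70 mm above the bench, its cheeks between ears and rest (3 mm play); lift it 100 mm to clear the ears.
- guard_grip (a point): Grip point, 110 mm above the guard's lower edge, x = y = 0: midway between the two tabs' outer faces when pinched. Tabs stand on the roof (85 to 125 mm up), 26 mm wide in x, 6 thick. Black tab: fixed to the guard, outer face y = +19 mm. Red tab: part of the pin, outer face y = -35 mm at rest, -19 mm pulled. The pinch runs along y and closes from 54 to 38 mm.
- guard_hinge (a point): Middle of the guard's hinge line, 75 mm above its lower edge, axes as the guard. Steel stubs 12 mm in diameter on this line stick out 13 mm from both cheeks (overall 176 mm) and lie in the ears' notches when hung. The guard's weight is within 3 mm of the line through here and guard_grip.
- pin_tab (a point): Centre of the red tab's outer face (moves with the pin), 110 mm above the guard's lower edge.
- hinge_pin (a joint): Sprung pin 8 mm in diameter, slides in the guard along y: 0 = sprung out (tip 29 mm beyond the -y cheek, through the keeper when hung), 0.016 m = fully pulled in, clear of the keeper. The spring pushes it out with 4 N at 0, 8 N fully pulled. It stays pulled only while pinched; with the pin out the guard can neither be lifted off nor dropped in.
- offcut: Loose wooden block 40 (x) x 22 (y) x 20 (z) mm, 30 g, lying on the sanding rest behind the guard. Origin: centre of its underside.
- scrap_tin: Loose red open tin, 140 x 140 mm outside, 55 mm high, 4 mm walls. Origin: centre of its underside, z up.
- glue_bottle: White bottle with orange cap, 56 mm in diameter, 150 mm high; leave alone. Origin: centre of its underside.
- screwdriver: Screwdriver lying on the bench, about 200 mm long; leave alone.
- screw_jar: Amber jar, 64 mm in diameter, 80 mm high; leave alone. Origin: centre of its underside.
There are look-alikes about, which are no part of the job. There is more than one size of the scrap_tin; the job needs the middle-sized.

How it is judged:
On the way, in this order (a step that is already met when the one before it is completed fails the run):
1. the guard is off the sander, standing upright on the bench and let go (height (world z) of guard below 0.006 m and angle between guard's own z axis and vertical below 0.1 rad and linear speed of guard below 0.03 m/s and contact force between the fingers and guard below 0.2 N), for 0.2 s.
2. the offcut lies in the scrap tin, let go (x of offcut in the frame of scrap_tin between -0.07 and 0.07 m and y of offcut in the frame of scrap_tin between -0.07 and 0.07 m and z of offcut in the frame of scrap_tin below 0.05 m and contact force between the fingers and offcut below 0.1 N), for 0.2 s.
At the end, for the whole second after the job is handed in: The guard hangs at rest on the sander's hinge: the middle of its hinge line within 7 mm of hinge_seat, hinge lines parallel within 0.06 rad, upright within 0.2 rad, right way round, pin sprung out to within 3 mm; the offcut lies in the scrap tin, which stands flat on the bench (distance between guard_hinge and hinge_seat below 0.007 m and angle between guard's own z axis and vertical below 0.2 rad and angle between the y axis of guard and the y axis of sander, either way round below 0.06 rad and z of guard_grip in the frame of hinge_seat above 0.025 m and value of joint hinge_pin below 0.003 m and y of pin_tab in the frame of hinge_seat below -0.028 m and linear speed of guard below 0.03 m/s and x of offcut in the frame of scrap_tin between -0.07 and 0.07 m and y of offcut in the frame of scrap_tin between -0.07 and 0.07 m and z of offcut in the frame of scrap_tin below 0.05 m and angle between scrap_tin's own z axis and vertical below 0.1 rad and height (world z) of scrap_tin below 0.01 m); the robot touches nothing.
It fails at once if the glue bottle is moved more than 25 mm (distance of glue_bottle from where it was at the start of the episode above 0.025 m).
It fails at once if the screwdriver is moved more than 25 mm (distance of screwdriver from where it was at the start of the episode above 0.025 m).
It fails at once if the screw jar is moved more than 25 mm (distance of screw_jar from where it was at the start of the episode above 0.025 m).
It also fails if it takes over 72 s, if anything falls off the work surface, if the arm or the gripper's body presses on something with over 40 N, if the wrist force passes 120 N, or if a joint passes its speed limit or range.

ROBOT

A 6-joint arm with a two-finger parallel gripper is mounted at the origin on the work surface. World frame = base frame: x ahead of the robot, y to its left, z up, the work surface at z = 0. Lengths are in m, angles in rad, forces in N, time in s.
With the tool pointing down it reaches from about 0.35 to 0.8 m from the base axis. Payload 7.3 kg.
Tool frame: the origin (TCP) lies midway between the tips of the shut fingers; the grasp point (between the pads) lies robot.grip_point_offset behind it (robot.grip_point_offset is the distance from the TCP to the grasp point, in m); z points along the fingers, y is the line along which they close (so a half turn about z gives the same grasp; the last joint's range is limited). The gripper opens to 85 mm and grips with 20 to 120 N. Pads are 22 mm wide; open, the fingers measure 114 mm over their backs; the gripper's body (76 mm by 85 mm) begins 54 mm behind the grasp point. The pads swing forward as they close: fully open they stand 13 mm farther back than shut.
Start: joints at [1.179, 0.342, 1.524, -0, 1.275, -0.146], TCP at [0.128, 0.509, 0.231] pointing down, gripper open.
Joint ranges: [-2.53, 2.53], [-0.77, 2.02], [0.04, 2.7], [-1, 4.14], [0.28, 2.66], [-3.11, 3.11]. Speed limits (rad/s): [2.57, 2.57, 3.14, 3.14, 3.14, 3.14].

INTERFACE

Orientations are given as [roll, pitch, yaw] about the fixed x, y, z axes, in that order (R = Rz(yaw) Ry(pitch) Rx(roll)).
In Python, from plant import robot gives the robot as it stands.
- The arm moves only by the tool send_rows, never from a script. Its argument "deltas" is a list of rows, each an object with "xyz": the shift along the world's x, y, z in mm, a list of three; "rotation": the turn, a rotation vector about the world's x, y, z in rad, a list of three; "hand": the closure, from 0 (fully open) to 1 (shut). A call has exactly 8 rows; each row shifts and turns the commanded pose from where the row before left it; what a row does not reach is not made up. A row lasts 1/12 s, in which the tool goes at most 41.7 mm and 7.16 degrees, less where a joint would pass 70% of its speed; a pose out of reach is approached as far as the arm can. A call is refused whole if a number of a shift passes 41.7 or a number of a turn 0.125, either way. A call with a gripper value outside its range is refused whole. The fingers move at their own pace and stop on an object; the grip force is fixed at half the most. Time passes only in rows, so rows that do not move let the fingers close, or fill a call up. It gives the time, the measured TCP pose, the force, the opening and the grip force at its end, in the units of the state.
- robot.observe(): the state, without advancing time (a new reading comes with each control period).
- robot.read_camera(name): name is "scene" or "top"; returns a dict with "pixels" (400x640x3 uint8, red, green, blue), "camera_matrix" (3x3 intrinsics, pixels), "cam_to_world" (4x4, takes a point from camera to world coordinates). Camera axes: x right, y down, z forward; pixel columns grow to the right and rows downward; lengths in m; the calibration is good to about 2 mm. A picture is of the moment at which its call begins. There is no depth.
- robot.hand_in(): hands the job in; it is judged then, once.
The state is a dict: "time_s": time; "joint_pos": joint angles; "joint_velocities": joint speeds; "joint_efforts": joint torques, N m; "tcp_pos": TCP position; "tcp_rot": TCP orientation; "wrist_force": force on the tool from outside, world axes, zero at the start; "moment": the same for the moment, N m; "grip_width": finger opening in m; "grip_force": force on a finger pad.
Only numpy, scipy, OpenCV 4.12 (cv2) and the standard library are available. Lean on these libraries where they do the work, as an engineer would, in place of code of your own. Each camera call takes 0.05 s, during which the arm holds its last target. There are 200 camera calls.

## Working session

There is one attempt and no reset: what is moved stays moved. The work goes in short steps, Python scripts to look and compute and a tool call to move; the robot and the scene stay as the last step left them, time stands still between calls to the robot, and variables do not carry over. Pictures are saved under pics/ and viewed, at most 10 in all, crops included, and the job is handed in when it is done.

Besides the shell and the picture viewer there is one more tool, called in YAML: its name, and indented under it one key for each argument. send_rows: Moves the arm, as the interface text tells. Its arguments: {"type":"object","properties":{"deltas":{"type":"array","items":{"type":"object","properties":{"xyz":{"type":"array","items":{"type":"number"}},"rotation":{"type":"array","items":{"type":"number"}},"hand":{"type":"number"}}}}},"required":["deltas"]}

```bash
mkdir -p pics; ls
cat > h.py <<'E'
import numpy as np,cv2
from plant import robot
def snap(n,f):
    c=robot.read_camera(n); cv2.imwrite('pics/'+f,c['pixels'][:,:,::-1]); np.savez('pics/'+f[:-4]+'.npz',**c); return c
def load(f): return np.load('pics/'+f+'.npz')
def proj(c,P):
    T=np.linalg.inv(c['cam_to_world']);P=np.atleast_2d(P)
    q=(T[:3,:3]@P.T).T+T[:3,3]; q=(c['camera_matrix']@q.T).T; return q[:,:2]/q[:,2:]
def ray(c,u,v,z):
    T=c['cam_to_world'];d=T[:3,:3]@np.linalg.solve(c['camera_matrix'],[u,v,1.]);o=T[:3,3]
    return o+d*(z-o[2])/d[2]
E
python3 - <<'E'
from h import *
for n in('scene','top'):
    c=snap(n,n+'0.png');print(n,c['camera_matrix'].round(1).tolist(),c['cam_to_world'].round(3).tolist())
s=robot.observe();print(s);print(robot.grip_point_offset)
E
```

```text
pics
scene [[375.6, 0.0, 314.0], [0.0, 375.6, 195.3], [0.0, 0.0, 1.0]] [[-0.801, 0.34, -0.492, 0.959], [0.598, 0.44, -0.67, 0.725], [-0.011, -0.831, -0.556, 0.723], [0.0, 0.0, 0.0, 1.0]]
top [[512.9, 0.0, 311.7], [0.0, 512.9, 200.3], [0.0, 0.0, 1.0]] [[0.014, -0.997, 0.081, 0.321], [-1.0, -0.015, -0.01, 0.02], [0.011, -0.081, -0.997, 1.916], [0.0, 0.0, 0.0, 1.0]]
{'time_s': 0.1, 'joint_pos': array([ 1.17903820e+00,  3.42631843e-01,  1.52491988e+00, -1.64499743e-05,
        1.27538665e+00, -1.45987784e-01]), 'joint_velocities': array([-0.00033586, -0.00291855, -0.00196773, -0.00013357, -0.00159848,
        0.00046899]), 'joint_efforts': array([ 3.27266564e-03, -4.34448910e+01, -2.46493345e+01, -6.89960984e-05,
        4.59267525e-03,  7.95606013e-06]), 'tcp_pos': array([0.12757511, 0.50889967, 0.23070702]), 'tcp_rot': array([-3.14025896e+00, -1.80197873e-04,  2.89582699e+00]), 'wrist_force': array([-0.0293625 ,  0.04877616,  0.23813707]), 'moment': array([-0.05001541, -0.00689863,  0.04032068]), 'grip_force': 0.0, 'grip_width': 0.08558135882536083}
0.0187
```

View pics/scene0.png

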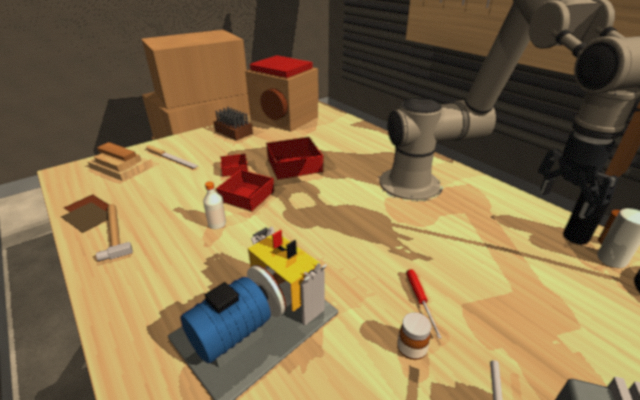

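View pics/top0.png

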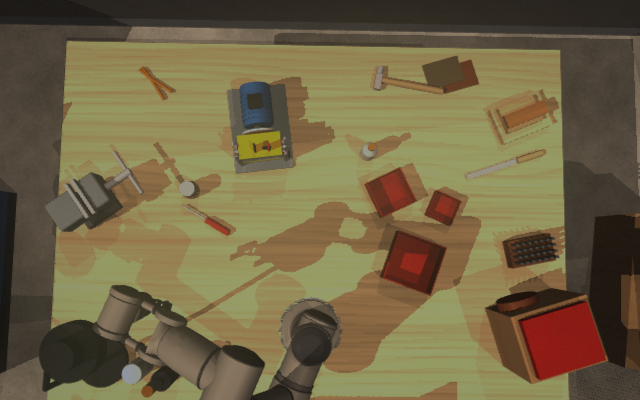

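The scene picture shows the sander with its yellow guard at about (285,260), with red and black tabs at (278,240) and (292,249). The bottle is at (214,205), the jar at (414,335) and the screwdriver at (420,300). In the top picture the sander is at (262,125), the middle-sized tin at (390,192), the small one at (443,207) and the large one at (412,262). I'll zoom in on the guard.

Run:
```python
import cv2,numpy as np
a=cv2.imread('pics/top0.png')[75:185,215:315];b=cv2.imread('pics/scene0.png')[220:330,235:345]
a=cv2.resize(a,(400,440),interpolation=cv2.INTER_CUBIC);b=cv2.resize(b,(400,400),interpolation=cv2.INTER_CUBIC)
o=np.zeros((440,800,3),np.uint8);o[:,:400]=a;o[:400,400:]=b;cv2.imwrite('pics/crop0.png',o)
from h import *
# colour blobs top
for n in('top0','scene0'):
    p=load(n)['pixels'];hsv=cv2.cvtColor(p,cv2.COLOR_RGB2HSV)
    y=cv2.inRange(hsv,(24,150,120) if 1 else 0,(34,255,255))
    for nm,m in(('yel',cv2.inRange(hsv,(22,225,100),(34,255,255))),('red',cv2.inRange(hsv,(0,190,60),(6,255,255))|cv2.inRange(hsv,(174,170,60),(180,255,255)))):
        k,l,st,ce=cv2.connectedComponentsWithStats(m)
        for i in range(1,k):
            if st[i,4]>25:
                r=cv2.minAreaRect(np.argwhere(l==i)[:,::-1].astype(np.float32));print(n,nm,st[i].tolist(),ce[i].round(1),np.round(cv2.boxPoints(r),1).tolist())
```

```text
top0 red [385, 183, 21, 20, 213] [394.1 193. ] [[382.29998779296875, 188.1999969482422], [396.0, 180.0], [406.0, 196.60000610351562], [392.29998779296875, 204.8000030517578]]
top0 red [435, 196, 19, 21, 197] [444.  206.9] [[434.20001220703125, 209.60000610351562], [441.6000061035156, 194.8000030517578], [457.20001220703125, 202.60000610351562], [449.79998779296875, 217.39999389648438]]
top0 red [392, 251, 37, 35, 693] [411.  265.8] [[390.0, 279.0], [398.29998779296875, 245.8000030517578], [428.3999938964844, 253.39999389648438], [420.1000061035156, 286.5]]
top0 red [383, 262, 8, 15, 34] [386.8 268.8] [[383.0, 276.0], [387.79998779296875, 261.6000061035156], [392.0, 263.0], [387.20001220703125, 277.3999938964844]]
top0 red [519, 302, 87, 78, 4416] [562.  340.5] [[518.4000244140625, 321.20001220703125], [587.4000244140625, 300.0], [605.7000122070312, 359.5], [536.7999877929688, 380.70001220703125]]
scene0 red [251, 56, 61, 21, 868] [281.   65.8] [[249.89999389648438, 69.5999984741211], [253.8000030517578, 50.20000076293945], [312.0, 61.79999923706055], [308.20001220703125, 81.19999694824219]]
scene0 red [268, 138, 55, 41, 1620] [294.1 158.1] [[266.5, 143.6999969482422], [318.8999938964844, 135.60000610351562], [324.29998779296875, 171.3000030517578], [272.0, 179.3000030517578]]
scene0 red [217, 155, 57, 55, 1896] [243.1 183.5] [[201.60000610351562, 181.8000030517578], [231.8000030517578, 145.0], [278.3999938964844, 183.1999969482422], [248.1999969482422, 220.0]]
scene0 red [273, 231, 9, 17, 105] [277. 239.] [[272.1000061035156, 231.6999969482422], [280.0, 230.89999389648438], [281.5, 246.3000030517578], [273.6000061035156, 247.10000610351562]]
scene0 red [407, 270, 20, 33, 280] [416.1 285.8] [[405.3999938964844, 271.6000061035156], [413.29998779296875, 268.1000061035156], [426.79998779296875, 299.6000061035156], [418.8999938964844, 303.1000061035156]]
```

View pics/crop0.png

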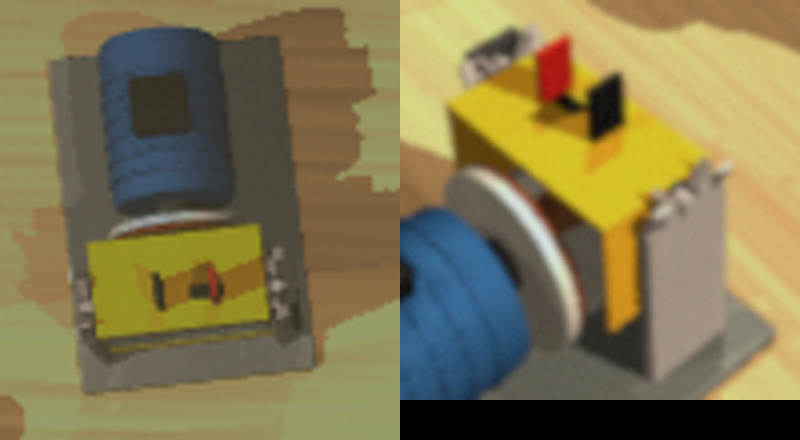

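The crop shows the hood roof's four corners in the top view and its back edge in the scene view. The red tab is on the image-right side, towards world -y. I'll fit the pose to these points.

```bash
cat > fit.py <<'E'
from h import *
from scipy.optimize import least_squares
t,s=load('top0'),load('scene0')
A=lambda p:np.array(p)/4+[215,75]; B=lambda p:(np.array(p)-[400,0])*110/400+[235,220]
roof=[(54,-75),(54,75),(-29,75),(-29,-75)]
T=[A(p) for p in[(260,224),(88,243),(96,340),(268,322)]]
S=[B(p) for p in[(449,105),(605,230)]]
base=[(265,110),(265,-110),(-55,-110),(-55,110)]; TB=[A(p) for p in[(50,60),(278,37),(313,367),(85,393)]]
def W(p,q,z): c,s_=np.cos(p[2]),np.sin(p[2]);q=np.array(q)/1e3; return np.c_[p[0]+c*q[:,0]-s_*q[:,1],p[1]+s_*q[:,0]+c*q[:,1],np.full(len(q),z)]
def f(p): return np.r_[(proj(t,W(p,roof,.155))-T).ravel(),(proj(s,W(p,roof[:2],.155))-S).ravel(),(proj(t,W(p,base,p[3]))-TB).ravel()]
if __name__=='__main__':
    r=least_squares(f,[.6,.15,.1,.01],x_scale=[.1,.1,.1,.01]);print(r.x);print(f(r.x).reshape(-1,2).round(1).tolist())
    p=r.x
    # tabs: predicted
    print('red pred scene',proj(s,W(p,[(0,-35)],.18)-0),'obs 277,239')
    print('tabs pred top',proj(t,W(p,[(0,16),(0,-32)],.195)),'obs',A((155,290)),A((213,285)))
    # obstacles
    for n,u,v,z in(('bottle',370,148,.15),('jar',188,188,.08),('tinrim',390,191,.055),('tinbase',394,193,.0),('sdr',230,233,.02)): print(n,ray(t,u,v,z).round(3))
    for n,u,v,z in(('bottle top',210,184,.15),('jar top',415,319,.08)): print(n,ray(s,u,v,z).round(3))
E
python3 fit.py
```

```text
[0.63930262 0.1859982  0.12442761 0.00941288]
[[-0.8, 0.5], [-0.7, 0.4], [-0.4, -0.4], [-0.2, -0.5], [-1.3, -1.6], [-0.7, -0.5], [-0.7, 0.4], [0.0, 0.0], [0.4, 0.6], [-1.2, 0.5]]
red pred scene [[276.21816776 236.00924398]] obs 277,239
tabs pred top [[253.58735106 147.45198513]
 [267.68225719 145.93720861]] obs [253.75 147.5 ] [268.25 146.25]
bottle [ 0.65  -0.199  0.15 ]
jar [0.508 0.446 0.08 ]
tinrim [ 0.51  -0.284  0.055]
tinbase [ 0.508 -0.309  0.   ]
sdr [0.349 0.3   0.02 ]
bottle top [ 0.655 -0.195  0.15 ]
jar top [0.499 0.444 0.08 ]
```

send_rows:
  deltas:
    - {"xyz":[20,-13,6],"rotation":[0,0,0.023],"hand":0}
    - {"xyz":[32,-20,6],"rotation":[0,0,0.023],"hand":0}
    - {"xyz":[32,-20,6],"rotation":[0,0,0.023],"hand":0}
    - {"xyz":[32,-20,6],"rotation":[0,0,0.023],"hand":0}
    - {"xyz":[32,-20,0],"rotation":[0,0,0.023],"hand":0}
    - {"xyz":[32,-20,0],"rotation":[0,0,0.023],"hand":0}
    - {"xyz":[32,-20,0],"rotation":[0,0,0.023],"hand":0}
    - {"xyz":[32,-20,0],"rotation":[0,0,0.023],"hand":0}

```text
time_s: 0.77
tcp_pos: [0.3729, 0.3549, 0.2551]
tcp_rot: [-3.141, -0.0, 3.081]
wrist_force: [-0.1, 0.2, 0.1]
grip_width: 0.0854
grip_force: 0.0
```

send_rows:
  deltas:
    - {"xyz":[32,-20,0],"rotation":[0,0,0.023],"hand":0}
    - {"xyz":[32,-20,0],"rotation":[0,0,0.023],"hand":0}
    - {"xyz":[32,-20,0],"rotation":[0,0,0.023],"hand":0}
    - {"xyz":[32,-20,0],"rotation":[0,0,0.023],"hand":0}
    - {"xyz":[32,-20,0],"rotation":[0,0,0.023],"hand":0}
    - {"xyz":[32,-20,0],"rotation":[0,0,0.023],"hand":0}
    - {"xyz":[32,-20,0],"rotation":[0,0,0.023],"hand":0}
    - {"xyz":[32,-20,0],"rotation":[0,0,0.023],"hand":0}

```text
time_s: 1.43
tcp_pos: [0.6289, 0.1949, 0.2547]
tcp_rot: [3.142, -0.001, -3.018]
wrist_force: [0.8, 0.7, 0.8]
grip_width: 0.0853
grip_force: 0.0
```

send_rows:
  deltas:
    - {"xyz":[5,-5,0],"rotation":[0,0,0],"hand":0}
    - {"xyz":[5,-4,0],"rotation":[0,0,0],"hand":0}
    - {"xyz":[0,0,-10],"rotation":[0,0,0],"hand":0}
    - {"xyz":[0,0,-20],"rotation":[0,0,0],"hand":0}
    - {"xyz":[0,0,-20],"rotation":[0,0,0],"hand":0}
    - {"xyz":[0,0,-20],"rotation":[0,0,0],"hand":0}
    - {"xyz":[0,0,-10],"rotation":[0,0,0],"hand":0}
    - {"xyz":[0,0,0],"rotation":[0,0,0],"hand":0}

```text
time_s: 2.1
tcp_pos: [0.6353, 0.1881, 0.1723]
tcp_rot: [3.142, -0.006, -3.018]
wrist_force: [-0.2, -0.5, -0.5]
grip_width: 0.0854
grip_force: 0.0
```

Run:
```python
from h import *
a=snap('scene','s1.png')['pixels'][180:330,220:370];b=snap('top','t1.png')['pixels'][90:190,215:315]
o=np.hstack([cv2.resize(x,(400,400),interpolation=cv2.INTER_CUBIC) for x in(a,b)]);cv2.imwrite('pics/crop1.png',o[:,:,::-1])
```

```text
(no output)
```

View pics/crop1.png

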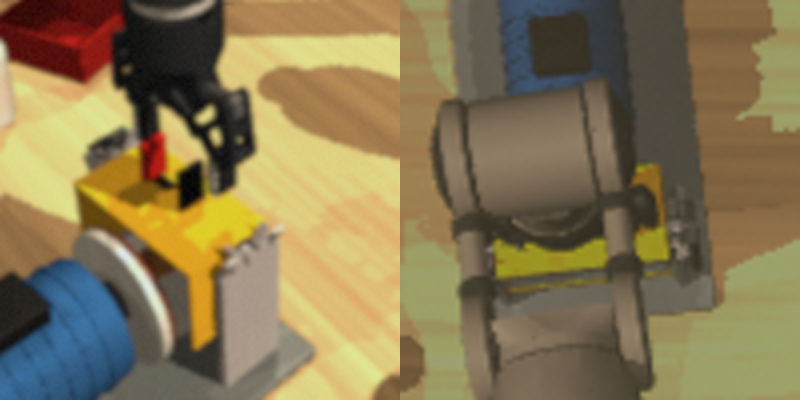

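The fingers straddle the tabs, with red at (150,155) and black at (190,185) in the crop. They are still a little above the pinch height.

```bash
python3 -c "
from plant import robot
s=robot.observe();print(s['tcp_pos'],s['tcp_rot'])"
```

```text
[0.63733428 0.18802282 0.17586622] [ 3.14138554e+00  2.34070082e-04 -3.01844012e+00]
```

send_rows:
  deltas:
    - {"xyz":[2,-2,-6],"rotation":[0,0,0],"hand":0}
    - {"xyz":[0,0,-6],"rotation":[0,0,0],"hand":0.2}
    - {"xyz":[0,0,0],"rotation":[0,0,0],"hand":0.35}
    - {"xyz":[0,0,0],"rotation":[0,0,0],"hand":0.45}
    - {"xyz":[0,0,0],"rotation":[0,0,0],"hand":0.55}
    - {"xyz":[0,0,0],"rotation":[0,0,0],"hand":0.7}
    - {"xyz":[0,0,0],"rotation":[0,0,0],"hand":1}
    - {"xyz":[0,0,0],"rotation":[0,0,0],"hand":1}

```text
time_s: 2.87
tcp_pos: [0.6407, 0.1858, 0.1657]
tcp_rot: [3.141, 0.004, -3.019]
wrist_force: [-0.7, 1.5, 7.4]
grip_width: 0.0361
grip_force: 60.7
```

send_rows:
  deltas:
    - {"xyz":[0,0,0],"rotation":[0,0,0],"hand":1}
    - {"xyz":[0,0,0],"rotation":[0,0,0],"hand":1}
    - {"xyz":[0,0,0],"rotation":[0,0,0],"hand":1}
    - {"xyz":[0,0,0],"rotation":[0,0,0],"hand":1}
    - {"xyz":[0,0,0],"rotation":[0,0,0],"hand":1}
    - {"xyz":[0,0,0],"rotation":[0,0,0],"hand":1}
    - {"xyz":[0,0,0],"rotation":[0,0,0],"hand":1}
    - {"xyz":[0,0,0],"rotation":[0,0,0],"hand":1}

```text
time_s: 3.53
tcp_pos: [0.6407, 0.1858, 0.1657]
tcp_rot: [3.141, 0.004, -3.019]
wrist_force: [-0.7, 1.6, 8.0]
grip_width: 0.036
grip_force: 60.7
```

send_rows:
  deltas:
    - {"xyz":[0,0,3],"rotation":[0,0,0],"hand":1}
    - {"xyz":[0,0,5],"rotation":[0,0,0],"hand":1}
    - {"xyz":[0,0,8],"rotation":[0,0,0],"hand":1}
    - {"xyz":[0,0,10],"rotation":[0,0,0],"hand":1}
    - {"xyz":[0,0,10],"rotation":[0,0,0],"hand":1}
    - {"xyz":[0,0,10],"rotation":[0,0,0],"hand":1}
    - {"xyz":[0,0,10],"rotation":[0,0,0],"hand":1}
    - {"xyz":[0,0,10],"rotation":[0,0,0],"hand":1}

```text
time_s: 4.2
tcp_pos: [0.6398, 0.1852, 0.2307]
tcp_rot: [3.141, 0.001, -3.019]
wrist_force: [-0.4, -0.4, -4.4]
grip_width: 0.0357
grip_force: 60.4
```

send_rows:
  deltas:
    - {"xyz":[0,0,12],"rotation":[0,0,0],"hand":1}
    - {"xyz":[0,0,12],"rotation":[0,0,0],"hand":1}
    - {"xyz":[0,0,12],"rotation":[0,0,0],"hand":1}
    - {"xyz":[0,0,10],"rotation":[0,0,0],"hand":1}
    - {"xyz":[0,0,5],"rotation":[0,0,0],"hand":1}
    - {"xyz":[0,0,0],"rotation":[0,0,0],"hand":1}
    - {"xyz":[0,0,0],"rotation":[0,0,0],"hand":1}
    - {"xyz":[0,0,0],"rotation":[0,0,0],"hand":1}

```text
time_s: 4.87
tcp_pos: [0.6394, 0.1852, 0.2794]
tcp_rot: [3.142, -0.002, -3.019]
wrist_force: [0.5, -0.6, -5.1]
grip_width: 0.0356
grip_force: 60.4
```

Run:
```python
from h import *
a=snap('scene','s2.png')['pixels'][120:360,160:460]
cv2.imwrite('pics/crop2.png',cv2.resize(a,(600,480),interpolation=cv2.INTER_CUBIC)[:,:,::-1])
s=robot.observe();print(s['tcp_pos'],s['tcp_rot'],s['wrist_force'],s['moment'],s['grip_width'])
```

```text
[0.63940093 0.18515807 0.27928954] [ 3.14154572e+00 -1.84559397e-03 -3.01944668e+00] [-0.2773403  -0.81802554 -5.24072554] [ 0.00550742 -0.00285763 -0.07018248] 0.0356011381076973
```

View pics/crop2.png

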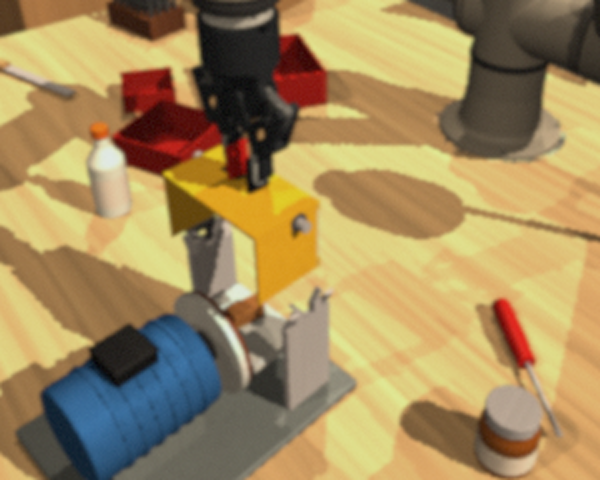

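The guard is lifted clear, held upright with the pin pulled. The brown offcut is on the rest at about (240,305) in the crop. Next I'll carry the guard to the free bench in front.

send_rows:
  deltas:
    - {"xyz":[-8,-4,0],"rotation":[0,0,0],"hand":1}
    - {"xyz":[-18,-9,0],"rotation":[0,0,0],"hand":1}
    - {"xyz":[-26,-13,0],"rotation":[0,0,0],"hand":1}
    - {"xyz":[-26,-13,0],"rotation":[0,0,0],"hand":1}
    - {"xyz":[-26,-13,0],"rotation":[0,0,0],"hand":1}
    - {"xyz":[-26,-13,0],"rotation":[0,0,0],"hand":1}
    - {"xyz":[-26,-13,0],"rotation":[0,0,0],"hand":1}
    - {"xyz":[-26,-13,-10],"rotation":[0,0,0],"hand":1}

```text
time_s: 5.58
tcp_pos: [0.457, 0.0938, 0.2714]
tcp_rot: [-3.141, 0.003, -3.019]
wrist_force: [1.0, -0.4, -4.2]
grip_width: 0.0356
grip_force: 60.5
```

send_rows:
  deltas:
    - {"xyz":[-18,-9,-20],"rotation":[0,0,0],"hand":1}
    - {"xyz":[-9,-5,-25],"rotation":[0,0,0],"hand":1}
    - {"xyz":[0,0,-25],"rotation":[0,0,0],"hand":1}
    - {"xyz":[0,0,-25],"rotation":[0,0,0],"hand":1}
    - {"xyz":[0,0,-20],"rotation":[0,0,0],"hand":1}
    - {"xyz":[0,0,-15],"rotation":[0,0,0],"hand":1}
    - {"xyz":[0,0,-5],"rotation":[0,0,0],"hand":1}
    - {"xyz":[0,0,0],"rotation":[0,0,0],"hand":1}

```text
time_s: 6.25
tcp_pos: [0.4299, 0.0802, 0.1343]
tcp_rot: [3.141, -0.003, -3.02]
wrist_force: [-0.1, 0.2, -4.9]
grip_width: 0.0358
grip_force: 61.1
```

send_rows:
  deltas:
    - {"xyz":[0,0,-10],"rotation":[0,0,0],"hand":1}
    - {"xyz":[0,0,-10],"rotation":[0,0,0],"hand":1}
    - {"xyz":[0,0,-7],"rotation":[0,0,0],"hand":1}
    - {"xyz":[0,0,-4],"rotation":[0,0,0],"hand":1}
    - {"xyz":[0,0,-3],"rotation":[0,0,0],"hand":1}
    - {"xyz":[0,0,-2],"rotation":[0,0,0],"hand":1}
    - {"xyz":[0,0,-1],"rotation":[0,0,0],"hand":1}
    - {"xyz":[0,0,0],"rotation":[0,0,0],"hand":1}

```text
time_s: 6.92
tcp_pos: [0.4309, 0.0802, 0.0985]
tcp_rot: [3.142, 0.0, -3.019]
wrist_force: [-0.0, -1.0, -5.2]
grip_width: 0.0356
grip_force: 61.1
```

send_rows:
  deltas:
    - {"xyz":[0,0,-1],"rotation":[0,0,0],"hand":1}
    - {"xyz":[0,0,-1],"rotation":[0,0,0],"hand":1}
    - {"xyz":[0,0,-1],"rotation":[0,0,0],"hand":1}
    - {"xyz":[0,0,0],"rotation":[0,0,0],"hand":1}
    - {"xyz":[0,0,0],"rotation":[0,0,0],"hand":1}
    - {"xyz":[0,0,0],"rotation":[0,0,0],"hand":1}
    - {"xyz":[0,0,0],"rotation":[0,0,0],"hand":1}
    - {"xyz":[0,0,0],"rotation":[0,0,0],"hand":1}

```text
time_s: 7.58
tcp_pos: [0.4313, 0.0805, 0.0962]
tcp_rot: [3.141, 0.002, -3.019]
wrist_force: [-0.9, 2.0, 5.3]
grip_width: 0.0354
grip_force: 64.4
```

send_rows:
  deltas:
    - {"xyz":[0,0,0],"rotation":[0,0,0],"hand":0.54}
    - {"xyz":[0,-2,0],"rotation":[0,0,0],"hand":0.49}
    - {"xyz":[0.5,-2,0],"rotation":[0,0,0],"hand":0.44}
    - {"xyz":[0.5,-2,0],"rotation":[0,0,0],"hand":0.39}
    - {"xyz":[0,-2,0],"rotation":[0,0,0],"hand":0.34}
    - {"xyz":[0,0,0],"rotation":[0,0,0],"hand":0.29}
    - {"xyz":[0,0,0],"rotation":[0,0,0],"hand":0.2}
    - {"xyz":[0,0,0],"rotation":[0,0,0],"hand":0}

```text
time_s: 8.25
tcp_pos: [0.432, 0.0722, 0.0956]
tcp_rot: [3.142, 0.001, -3.02]
wrist_force: [0.1, 0.1, -0.3]
grip_width: 0.0786
grip_force: 0.0
```

send_rows:
  deltas:
    - {"xyz":[0,0,0],"rotation":[0,0,0],"hand":0}
    - {"xyz":[0,0,10],"rotation":[0,0,0],"hand":0}
    - {"xyz":[0,0,20],"rotation":[0,0,0],"hand":0}
    - {"xyz":[0,0,30],"rotation":[0,0,0],"hand":0}
    - {"xyz":[0,0,30],"rotation":[0,0,0],"hand":0}
    - {"xyz":[0,0,30],"rotation":[0,0,0],"hand":0}
    - {"xyz":[0,-20,30],"rotation":[0,0,0],"hand":0}
    - {"xyz":[0,-35,0],"rotation":[0,0,0],"hand":0}

```text
time_s: 8.92
tcp_pos: [0.4344, 0.0184, 0.251]
tcp_rot: [-3.14, 0.011, -3.015]
wrist_force: [1.1, -0.7, 0.4]
grip_width: 0.0856
grip_force: 0.0
```

Run:
```python
from h import *
b=snap('top','t3.png')['pixels'][110:260,200:320];a=snap('scene','s3.png')['pixels'][210:330,230:350]
o=np.zeros((500,800,3),np.uint8);o[:400,:400]=cv2.resize(a,(400,400),interpolation=cv2.INTER_CUBIC);o[:,400:]=cv2.resize(b,(400,500),interpolation=cv2.INTER_CUBIC)
cv2.imwrite('pics/crop3.png',o[:,:,::-1])
s=robot.observe();print(s['time_s'],s['tcp_pos'],s['tcp_rot'],s['wrist_force'])
```

```text
9.0167 [0.43256512 0.01417857 0.24679339] [-3.13926052  0.00343746 -3.02251172] [ 0.28797436  0.82409068 -1.15790552]
```

View pics/crop3.png

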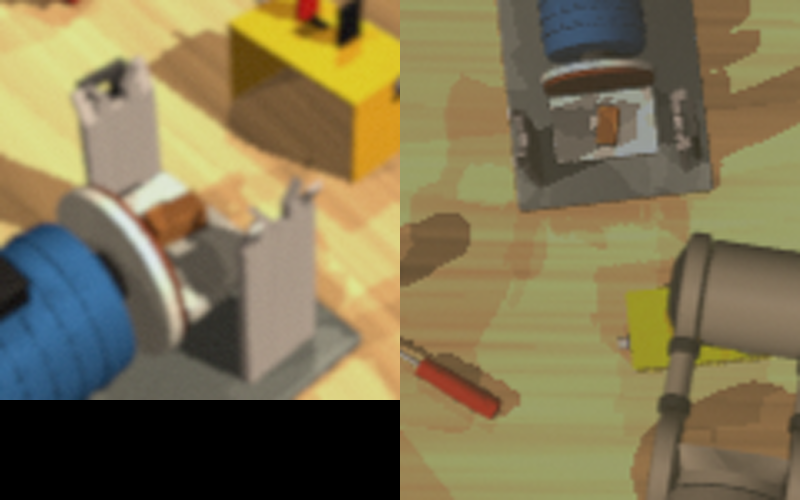

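The guard stands upright on the bench. The offcut lies on the rest at about (608,126) in the crop, which is top pixel (262.4,147.8).

Run:
```python
from h import *
c=load('t3');p=c['pixels'];P=np.array([.6393,.186]);yw=.1244;R=np.array([[np.cos(yw),-np.sin(yw)],[np.sin(yw),np.cos(yw)]])
sub=p[136:162,250:285].astype(int)
m=((sub[...,0]-sub[...,2]>50)&(sub[...,0]-sub[...,1]>25)).astype(np.uint8)
k,l,st,ce=cv2.connectedComponentsWithStats(m)
for i in range(1,k):
    if st[i,4]>10:
        r=cv2.minAreaRect(np.argwhere(l==i)[:,::-1].astype(np.float32)); 
        for q in [ce[i]]+list(cv2.boxPoints(r)):
            w=ray(c,q[0]+250,q[1]+136,.1);print(st[i,4],w.round(4),(R.T@(w[:2]-P)).round(4))
```

```text
65 [0.6571 0.1835 0.1   ] [ 0.0174 -0.0047]
65 [0.6387 0.1922 0.1   ] [0.0001 0.0063]
65 [0.6748 0.193  0.1   ] [0.0361 0.0026]
65 [0.6752 0.1716 0.1   ] [ 0.0338 -0.0188]
65 [0.639  0.1708 0.1   ] [-0.0022 -0.015 ]
```

send_rows:
  deltas:
    - {"xyz":[12,9,0],"rotation":[0,0,-0.01],"hand":0}
    - {"xyz":[26,20,0],"rotation":[0,0,-0.01],"hand":0}
    - {"xyz":[30,22,0],"rotation":[0,0,-0.01],"hand":0}
    - {"xyz":[30,22,0],"rotation":[0,0,-0.01],"hand":0}
    - {"xyz":[30,22,0],"rotation":[0,0,-0.01],"hand":0}
    - {"xyz":[30,22,0],"rotation":[0,0,-0.01],"hand":0}
    - {"xyz":[30,22,0],"rotation":[0,0,-0.01],"hand":0}
    - {"xyz":[25,20,0],"rotation":[0,0,0],"hand":0}

```text
time_s: 9.68
tcp_pos: [0.6457, 0.1785, 0.244]
tcp_rot: [3.141, -0.001, -3.089]
wrist_force: [1.2, -0.1, 1.0]
grip_width: 0.0856
grip_force: 0.0
```

send_rows:
  deltas:
    - {"xyz":[11,10,0],"rotation":[0,0,0],"hand":0}
    - {"xyz":[0,0,0],"rotation":[0,0,0],"hand":0}
    - {"xyz":[0,0,-15],"rotation":[0,0,0],"hand":0}
    - {"xyz":[0,0,-25],"rotation":[0,0,0],"hand":0}
    - {"xyz":[0,0,-25],"rotation":[0,0,0],"hand":0}
    - {"xyz":[0,0,-25],"rotation":[0,0,0],"hand":0}
    - {"xyz":[0,0,-15],"rotation":[0,0,0],"hand":0}
    - {"xyz":[0,0,0],"rotation":[0,0,0],"hand":0}

```text
time_s: 10.35
tcp_pos: [0.6524, 0.1856, 0.1358]
tcp_rot: [-3.141, -0.009, -3.09]
wrist_force: [-0.1, 0.1, -0.9]
grip_width: 0.0853
grip_force: 0.0
```

send_rows:
  deltas:
    - {"xyz":[1,-2,-10],"rotation":[0,0,0],"hand":0}
    - {"xyz":[0,0,-15],"rotation":[0,0,0],"hand":0}
    - {"xyz":[0,0,-13],"rotation":[0,0,0],"hand":0}
    - {"xyz":[0,0,-8],"rotation":[0,0,0],"hand":0}
    - {"xyz":[0,0,-5],"rotation":[0,0,0],"hand":0}
    - {"xyz":[0,0,-3],"rotation":[0,0,0],"hand":0.3}
    - {"xyz":[0,0,0],"rotation":[0,0,0],"hand":0.5}
    - {"xyz":[0,0,0],"rotation":[0,0,0],"hand":0.6}

```text
time_s: 11.02
tcp_pos: [0.6568, 0.1839, 0.0867]
tcp_rot: [-3.141, 0.0, -3.09]
wrist_force: [-0.5, -0.3, 0.9]
grip_width: 0.0515
grip_force: 0.0
```

send_rows:
  deltas:
    - {"xyz":[0,0,0],"rotation":[0,0,0],"hand":0.7}
    - {"xyz":[0,0,0],"rotation":[0,0,0],"hand":0.8}
    - {"xyz":[0,0,0],"rotation":[0,0,0],"hand":0.9}
    - {"xyz":[0,0,0],"rotation":[0,0,0],"hand":1}
    - {"xyz":[0,0,0],"rotation":[0,0,0],"hand":1}
    - {"xyz":[0,0,0],"rotation":[0,0,0],"hand":1}
    - {"xyz":[0,0,0],"rotation":[0,0,0],"hand":1}
    - {"xyz":[0,0,0],"rotation":[0,0,0],"hand":1}

```text
time_s: 11.68
tcp_pos: [0.6572, 0.1842, 0.0871]
tcp_rot: [3.142, 0.001, -3.089]
wrist_force: [-0.2, -0.3, 6.0]
grip_width: 0.0203
grip_force: 60.7
```

send_rows:
  deltas:
    - {"xyz":[0,0,5],"rotation":[0,0,0],"hand":1}
    - {"xyz":[0,0,15],"rotation":[0,0,0],"hand":1}
    - {"xyz":[0,0,25],"rotation":[0,0,0],"hand":1}
    - {"xyz":[0,0,30],"rotation":[0,0,0],"hand":1}
    - {"xyz":[0,0,30],"rotation":[0,0,0],"hand":1}
    - {"xyz":[0,0,30],"rotation":[0,0,0],"hand":1}
    - {"xyz":[-5,-12,20],"rotation":[0,0,0],"hand":1}
    - {"xyz":[-8,-25,0],"rotation":[0,0,0],"hand":1}

```text
time_s: 12.35
tcp_pos: [0.6454, 0.1496, 0.2465]
tcp_rot: [3.14, 0.009, -3.086]
wrist_force: [1.0, 0.1, 0.1]
grip_width: 0.0201
grip_force: 60.0
```

Run:
```python
from h import *
for n,(x0,x1,y0,y1) in (('top0',(355,425,155,222)),('scene0',(200,290,150,225))):
    c=load(n);p=c['pixels'][y0:y1,x0:x1].astype(int)
    m=((p[...,0]>1.9*p[...,1])&(p[...,0]>1.9*p[...,2])&(p[...,0]>35)).astype(np.uint8)
    k,l,st,ce=cv2.connectedComponentsWithStats(m);i=1+st[1:,4].argmax()
    r=cv2.minAreaRect(np.argwhere(l==i)[:,::-1].astype(np.float32));bp=cv2.boxPoints(r)+[x0,y0]
    print(n,st[i],bp.round(1).tolist())
    if n=='top0':
        W=np.array([ray(c,*q,.055) for q in bp]);print(W.round(3).tolist(),W.mean(0).round(3),np.linalg.norm(W-np.roll(W,1,0),axis=1).round(3))
```

```text
top0 [  11   13   50   49 1149] [[364.7, 183.3], [399.9, 166.5], [416.2, 200.6], [381.0, 217.4]]
[[0.537, -0.192, 0.055], [0.601, -0.321, 0.055], [0.476, -0.38, 0.055], [0.413, -0.252, 0.055]] [ 0.507 -0.286  0.055] [0.138 0.144 0.138 0.143]
scene0 [  17    4   57   57 2015] [[200.5, 181.7], [231.8, 143.9], [279.3, 183.2], [248.0, 221.0]]
```

send_rows:
  deltas:
    - {"xyz":[-10,-32,0],"rotation":[0,0,0],"hand":1}
    - {"xyz":[-10,-32,0],"rotation":[0,0,0],"hand":1}
    - {"xyz":[-10,-32,0],"rotation":[0,0,0],"hand":1}
    - {"xyz":[-10,-32,0],"rotation":[0,0,0],"hand":1}
    - {"xyz":[-10,-32,0],"rotation":[0,0,0],"hand":1}
    - {"xyz":[-10,-32,0],"rotation":[0,0,0],"hand":1}
    - {"xyz":[-10,-32,0],"rotation":[0,0,0],"hand":1}
    - {"xyz":[-10,-32,0],"rotation":[0,0,0],"hand":1}

```text
time_s: 13.02
tcp_pos: [0.5627, -0.11, 0.2411]
tcp_rot: [3.141, -0.001, -3.089]
wrist_force: [0.4, -0.6, 0.2]
grip_width: 0.0204
grip_force: 60.0
```

send_rows:
  deltas:
    - {"xyz":[-10,-32,0],"rotation":[0,0,0],"hand":1}
    - {"xyz":[-10,-32,0],"rotation":[0,0,0],"hand":1}
    - {"xyz":[-10,-32,0],"rotation":[0,0,0],"hand":1}
    - {"xyz":[-10,-32,0],"rotation":[0,0,0],"hand":1}
    - {"xyz":[-10,-30,0],"rotation":[0,0,0],"hand":1}
    - {"xyz":[-6,-18,-10],"rotation":[0,0,0],"hand":1}
    - {"xyz":[0,0,-25],"rotation":[0,0,0],"hand":1}
    - {"xyz":[0,0,-30],"rotation":[0,0,0],"hand":1}

```text
time_s: 13.68
tcp_pos: [0.5078, -0.2868, 0.1771]
tcp_rot: [-3.139, 0.003, -3.092]
wrist_force: [0.6, -0.9, -0.9]
grip_width: 0.0204
grip_force: 60.0
```

send_rows:
  deltas:
    - {"xyz":[0,0,-30],"rotation":[0,0,0],"hand":1}
    - {"xyz":[0,0,-30],"rotation":[0,0,0],"hand":1}
    - {"xyz":[0,0,-30],"rotation":[0,0,0],"hand":1}
    - {"xyz":[0,0,-25],"rotation":[0,0,0],"hand":1}
    - {"xyz":[0,0,-15],"rotation":[0,0,0],"hand":1}
    - {"xyz":[0,0,-8],"rotation":[0,0,0],"hand":1}
    - {"xyz":[0,0,0],"rotation":[0,0,0],"hand":1}
    - {"xyz":[0,0,0],"rotation":[0,0,0],"hand":0.7}

```text
time_s: 14.35
tcp_pos: [0.508, -0.2849, 0.0387]
tcp_rot: [3.142, 0.0, -3.089]
wrist_force: [0.8, -0.1, -0.3]
grip_width: 0.0253
grip_force: 0.0
```

send_rows:
  deltas:
    - {"xyz":[0,0,0],"rotation":[0,0,0],"hand":0.5}
    - {"xyz":[0,0,0],"rotation":[0,0,0],"hand":0.5}
    - {"xyz":[0,0,0],"rotation":[0,0,0],"hand":0.5}
    - {"xyz":[0,0,10],"rotation":[0,0,0],"hand":0.5}
    - {"xyz":[0,0,25],"rotation":[0,0,0],"hand":0.5}
    - {"xyz":[0,0,30],"rotation":[0,0,0],"hand":0.5}
    - {"xyz":[0,0,40],"rotation":[0,0,0],"hand":0.4}
    - {"xyz":[0,0,40],"rotation":[0,0,0],"hand":0.2}

```text
time_s: 15.02
tcp_pos: [0.5072, -0.2844, 0.1856]
tcp_rot: [3.141, -0.0, -3.089]
wrist_force: [0.6, -1.2, 0.2]
grip_width: 0.0622
grip_force: 0.0
```

send_rows:
  deltas:
    - {"xyz":[0,20,30],"rotation":[0,0,0.01],"hand":0}
    - {"xyz":[-8,35,10],"rotation":[0,0,0.01],"hand":0}
    - {"xyz":[-8,36,0],"rotation":[0,0,0.01],"hand":0}
    - {"xyz":[-8,36,0],"rotation":[0,0,0.01],"hand":0}
    - {"xyz":[-8,36,0],"rotation":[0,0,0.01],"hand":0}
    - {"xyz":[-8,36,0],"rotation":[0,0,0.01],"hand":0}
    - {"xyz":[0,20,0],"rotation":[0,0,0.01],"hand":0}
    - {"xyz":[0,0,0],"rotation":[0,0,0],"hand":0}

```text
time_s: 15.68
tcp_pos: [0.467, -0.0622, 0.2248]
tcp_rot: [3.141, 0.002, -3.015]
wrist_force: [-0.2, 0.2, 0.2]
grip_width: 0.0853
grip_force: 0.0
```

Run:
```python
from h import *
b=snap('top','t4.png')['pixels'][135:260,225:425];a=snap('scene','s4.png')['pixels'][130:330,190:390]
o=np.hstack([cv2.resize(a,(360,400),interpolation=cv2.INTER_CUBIC),cv2.resize(b,(440,400),interpolation=cv2.INTER_CUBIC)])
cv2.imwrite('pics/crop4.png',o[:,:,::-1])
s=robot.observe();print(s['time_s'],s['tcp_pos'],s['tcp_rot'])
```

```text
15.7833 [ 0.46793089 -0.06541092  0.2244801 ] [-3.14052116e+00  1.70895968e-03 -3.01756398e+00]
```

View pics/crop4.png

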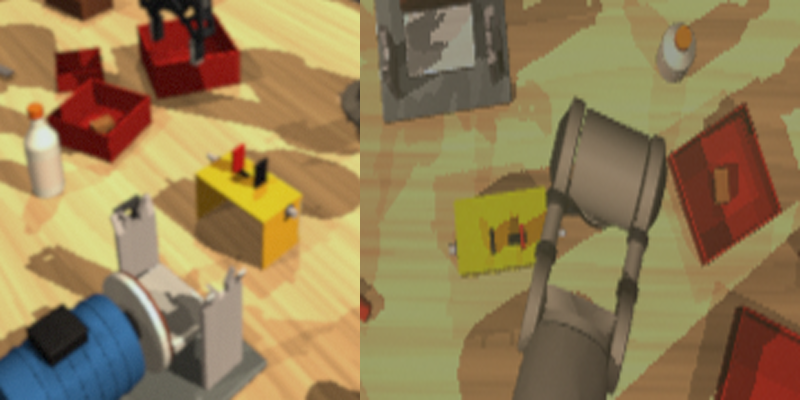

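The offcut lies in the middle tin, at (722,185) in the top crop. The guard is upright, with its tabs at (493,240) and (522,237). I'll check its pose before regrasping.

Run:
```python
from h import *
from scipy.optimize import least_squares
t,s=load('t4'),load('s4')
A=lambda p:np.array([225+(p[0]-360)/2.2,135+p[1]/3.2]); B=lambda p:np.array([190+p[0]/1.8,130+p[1]/2])
f=lambda p,q:np.array([[p[0]+np.cos(p[2])*x/1e3-np.sin(p[2])*y/1e3,p[1]+np.sin(p[2])*x/1e3+np.cos(p[2])*y/1e3,z/1e3] for x,y,z in q])
qt=[(54,75,85),(-29,75,85),(0,16,125),(0,-32,125)];ot=[A(p) for p in[(456,203),(460,276),(493,240),(522,237)]]
qs=[(54,-75,85),(54,75,85),(-29,75,85)];os_=[B(p) for p in[(197,178),(263,212),(301,193)]]
g=lambda p:np.r_[(proj(t,f(p,qt))-ot).ravel(),(proj(s,f(p,qs))-os_).ravel()]
r=least_squares(g,[.43,.08,.12]);print(r.x,g(r.x).reshape(-1,2).round(1).tolist())
```

```text
[0.4296822  0.07753503 0.14370662] [[-1.1, 0.4], [-0.1, 0.6], [-0.1, 1.0], [0.3, 0.1], [-2.2, -3.3], [0.5, 3.9], [-0.1, -0.9]]
```

send_rows:
  deltas:
    - {"xyz":[-6,22,0],"rotation":[0,0,0],"hand":0}
    - {"xyz":[-8,30,0],"rotation":[0,0,0],"hand":0}
    - {"xyz":[-8,30,0],"rotation":[0,0,0],"hand":0}
    - {"xyz":[-8,30,0],"rotation":[0,0,0],"hand":0}
    - {"xyz":[-5,20,0],"rotation":[0,0,0],"hand":0}
    - {"xyz":[-1,9,0],"rotation":[0,0,0],"hand":0}
    - {"xyz":[0,0,-10],"rotation":[0,0,0],"hand":0}
    - {"xyz":[0,0,-20],"rotation":[0,0,0],"hand":0}

```text
time_s: 16.45
tcp_pos: [0.434, 0.0746, 0.1951]
tcp_rot: [-3.14, 0.006, -3.019]
wrist_force: [0.6, 0.3, -0.6]
grip_width: 0.0854
grip_force: 0.0
```

send_rows:
  deltas:
    - {"xyz":[0,0,0],"rotation":[0,0,0],"hand":0}
    - {"xyz":[0,0,0],"rotation":[0,0,0],"hand":0}
    - {"xyz":[0,0,0],"rotation":[0,0,0],"hand":0}
    - {"xyz":[0,0,0],"rotation":[0,0,0],"hand":0}
    - {"xyz":[0,0,0],"rotation":[0,0,0],"hand":0}
    - {"xyz":[0,0,0],"rotation":[0,0,0],"hand":0}
    - {"xyz":[0,0,0],"rotation":[0,0,0],"hand":0}
    - {"xyz":[0,0,0],"rotation":[0,0,0],"hand":0}

```text
time_s: 17.12
tcp_pos: [0.4318, 0.0752, 0.1936]
tcp_rot: [3.142, 0.0, -3.019]
wrist_force: [0.4, 0.3, 0.8]
grip_width: 0.0855
grip_force: 0.0
```

send_rows:
  deltas:
    - {"xyz":[0,2,-15],"rotation":[0,0,0],"hand":0}
    - {"xyz":[0,0,-25],"rotation":[0,0,0],"hand":0}
    - {"xyz":[0,0,-25],"rotation":[0,0,0],"hand":0}
    - {"xyz":[0,0,-18],"rotation":[0,0,0],"hand":0}
    - {"xyz":[0,0,-10],"rotation":[0,0,0],"hand":0}
    - {"xyz":[0,0,-3],"rotation":[0,0,0],"hand":0}
    - {"xyz":[0,0,0],"rotation":[0,0,0],"hand":0.2}
    - {"xyz":[0,0,0],"rotation":[0,0,0],"hand":0.3}

```text
time_s: 17.78
tcp_pos: [0.4322, 0.0773, 0.0979]
tcp_rot: [-3.142, 0.001, -3.019]
wrist_force: [0.3, 0.1, 0.3]
grip_width: 0.0635
grip_force: 0.0
```

send_rows:
  deltas:
    - {"xyz":[0,0,0],"rotation":[0,0,0],"hand":0.36}
    - {"xyz":[0,0,0],"rotation":[0,0,0],"hand":0.4}
    - {"xyz":[0,0,0],"rotation":[0,0,0],"hand":0.44}
    - {"xyz":[0,0,0],"rotation":[0,0,0],"hand":0.48}
    - {"xyz":[0,0,0],"rotation":[0,0,0],"hand":0.52}
    - {"xyz":[0,0,0],"rotation":[0,0,0],"hand":0.56}
    - {"xyz":[0,0,0],"rotation":[0,0,0],"hand":0.8}
    - {"xyz":[0,0,0],"rotation":[0,0,0],"hand":1}

```text
time_s: 18.45
tcp_pos: [0.4332, 0.0794, 0.1002]
tcp_rot: [3.139, 0.006, -3.02]
wrist_force: [-4.2, 12.3, 21.8]
grip_width: 0.0358
grip_force: 58.2
```

send_rows:
  deltas:
    - {"xyz":[0,0,0],"rotation":[0,0,0],"hand":1}
    - {"xyz":[0,0,0],"rotation":[0,0,0],"hand":1}
    - {"xyz":[0,0,0],"rotation":[0,0,0],"hand":1}
    - {"xyz":[0,0,0],"rotation":[0,0,0],"hand":1}
    - {"xyz":[0,0,0],"rotation":[0,0,0],"hand":1}
    - {"xyz":[0,0,0],"rotation":[0,0,0],"hand":1}
    - {"xyz":[0,0,0],"rotation":[0,0,0],"hand":1}
    - {"xyz":[0,0,0],"rotation":[0,0,0],"hand":1}

```text
time_s: 19.12
tcp_pos: [0.4332, 0.0794, 0.1002]
tcp_rot: [3.139, 0.006, -3.02]
wrist_force: [-4.0, 12.9, 21.0]
grip_width: 0.0358
grip_force: 58.1
```

send_rows:
  deltas:
    - {"xyz":[0,0,4],"rotation":[0,0,0],"hand":1}
    - {"xyz":[0,0,8],"rotation":[0,0,0],"hand":1}
    - {"xyz":[0,0,18],"rotation":[0,0,0],"hand":1}
    - {"xyz":[0,0,28],"rotation":[0,0,0],"hand":1}
    - {"xyz":[0,0,32],"rotation":[0,0,0],"hand":1}
    - {"xyz":[0,0,32],"rotation":[0,0,0],"hand":1}
    - {"xyz":[0,0,32],"rotation":[0,0,0],"hand":1}
    - {"xyz":[0,0,20],"rotation":[0,0,0],"hand":1}

```text
time_s: 19.78
tcp_pos: [0.4319, 0.0771, 0.2746]
tcp_rot: [-3.141, 0.003, -3.02]
wrist_force: [1.0, -0.0, -5.4]
grip_width: 0.0356
grip_force: 61.2
```

send_rows:
  deltas:
    - {"xyz":[8,4,18],"rotation":[0,0,0],"hand":1}
    - {"xyz":[18,9,0],"rotation":[0,0,0],"hand":1}
    - {"xyz":[26,13,0],"rotation":[0,0,0],"hand":1}
    - {"xyz":[26,13,0],"rotation":[0,0,0],"hand":1}
    - {"xyz":[26,13,0],"rotation":[0,0,0],"hand":1}
    - {"xyz":[26,13,0],"rotation":[0,0,0],"hand":1}
    - {"xyz":[26,13,0],"rotation":[0,0,0],"hand":1}
    - {"xyz":[26,13,0],"rotation":[0,0,0],"hand":1}

```text
time_s: 20.45
tcp_pos: [0.6142, 0.1686, 0.2886]
tcp_rot: [-3.142, -0.002, -3.02]
wrist_force: [0.5, 0.2, -4.5]
grip_width: 0.0354
grip_force: 61.1
```

send_rows:
  deltas:
    - {"xyz":[18,10,0],"rotation":[0,0,0],"hand":1}
    - {"xyz":[9,7,0],"rotation":[0,0,0],"hand":1}
    - {"xyz":[0,0,0],"rotation":[0,0,0],"hand":1}
    - {"xyz":[0,0,0],"rotation":[0,0,0],"hand":1}
    - {"xyz":[0,0,0],"rotation":[0,0,0],"hand":1}
    - {"xyz":[0,0,0],"rotation":[0,0,0],"hand":1}
    - {"xyz":[0,0,0],"rotation":[0,0,0],"hand":1}
    - {"xyz":[0,0,0],"rotation":[0,0,0],"hand":1}

```text
time_s: 21.12
tcp_pos: [0.6404, 0.1848, 0.2899]
tcp_rot: [3.142, 0.0, -3.02]
wrist_force: [0.3, 0.6, -5.1]
grip_width: 0.0356
grip_force: 61.2
```

Run:
```python
from h import *
a=snap('scene','s5.png')['pixels'][180:320,230:370];b=load('s2')['pixels'][180:320,230:370]
o=np.hstack([cv2.resize(x,(400,400),interpolation=cv2.INTER_CUBIC) for x in(a,b)])
cv2.imwrite('pics/crop5.png',o[:,:,::-1])
s=robot.observe();print(s['time_s'],s['tcp_pos'],s['tcp_rot'],s['wrist_force'],s['moment'])
```

```text
21.1667 [0.64042703 0.18493792 0.28982529] [ 3.14153046e+00  3.81134351e-04 -3.01968436e+00] [-0.74463338 -0.08230211 -5.35667165] [ 0.04220134  0.06109222 -0.0008532 ]
```

View pics/crop5.png

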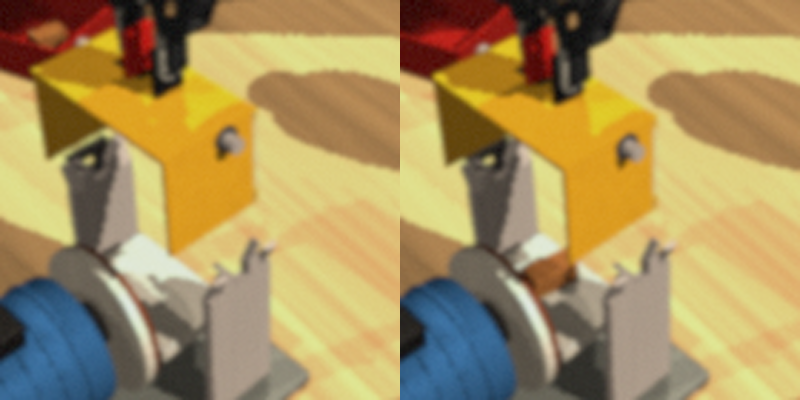

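Left is now and right is the reference at lift-off. The guard hangs level in the same attitude and about 10 mm higher. I'll check the offset numerically.

```bash
cat > cmp.py <<'E'
from h import *
def run(f,P,ref=np.array([.6394,.18515,.2793])):
    c2,c5=load('s2'),load(f)
    K=8;up=lambda x:cv2.resize(x,None,fx=K,fy=K,interpolation=cv2.INTER_CUBIC)
    for nm,(x0,y0,x1,y1),q in(('roofL',(241,201,262,222),(54,-60,0)),('cheek',(303,210,323,246),(0,78,0)),('cornerB',(278,226,300,272),(54,75,0))):
        t=up(c2['pixels'][y0:y1,x0:x1]);d=8
        s=up(c5['pixels'][y0-d-4:y1+d-4,x0-d:x1+d])
        r=cv2.matchTemplate(s,t,cv2.TM_CCOEFF_NORMED);_,v,_,m=cv2.minMaxLoc(r)
        sh=np.array(m)/K-[d,d+4]
        b=ref+np.array([q[0]*.992-q[1]*.124,q[0]*.124+q[1]*.992,-15])/1e3
        pr=proj(c5,[b+P-ref])-proj(c2,[b]);print(nm,round(v,3),'obs',sh.round(2),'pred',pr.round(2))
        J=np.array([(proj(c2,[b+e])-proj(c2,[b]))[0] for e in np.eye(3)*.001]).T;print(J.round(2).tolist())
E
python3 -c "
from cmp import *
run('s5',np.array([.64043,.18494,.28983]))"
```

```text
roofL 0.977 obs [-0.12 -2.38] pred [[-1.07 -4.  ]]
[[-0.43, 0.23, -0.05], [0.17, 0.23, -0.39]]
cheek 0.968 obs [-0.12 -2.38] pred [[-0.59 -4.14]]
[[-0.42, 0.31, -0.01], [0.2, 0.26, -0.4]]
cornerB 0.851 obs [ 0.12 -2.25] pred [[-0.81 -4.2 ]]
[[-0.45, 0.3, -0.03], [0.22, 0.28, -0.41]]
```

send_rows:
  deltas:
    - {"xyz":[1,0,-10],"rotation":[0,0,0],"hand":1}
    - {"xyz":[0,0,-15],"rotation":[0,0,0],"hand":1}
    - {"xyz":[0,0,-15],"rotation":[0,0,0],"hand":1}
    - {"xyz":[0,0,-15],"rotation":[0,0,0],"hand":1}
    - {"xyz":[0,0,-15],"rotation":[0,0,0],"hand":1}
    - {"xyz":[0,0,-10],"rotation":[0,0,0],"hand":1}
    - {"xyz":[0,0,-5],"rotation":[0,0,0],"hand":1}
    - {"xyz":[0,0,0],"rotation":[0,0,0],"hand":1}

```text
time_s: 21.83
tcp_pos: [0.6411, 0.1851, 0.2027]
tcp_rot: [-3.142, -0.003, -3.019]
wrist_force: [0.3, 0.2, -4.6]
grip_width: 0.0352
grip_force: 61.2
```

send_rows:
  deltas:
    - {"xyz":[0,0,-3],"rotation":[0,0,0],"hand":1}
    - {"xyz":[0,0,-3],"rotation":[0,0,0],"hand":1}
    - {"xyz":[0,0,-3],"rotation":[0,0,0],"hand":1}
    - {"xyz":[0,0,-3],"rotation":[0,0,0],"hand":1}
    - {"xyz":[0,0,-3],"rotation":[0,0,0],"hand":1}
    - {"xyz":[0,0,0],"rotation":[0,0,0],"hand":1}
    - {"xyz":[0,0,0],"rotation":[0,0,0],"hand":1}
    - {"xyz":[0,0,0],"rotation":[0,0,0],"hand":1}

```text
time_s: 22.5
tcp_pos: [0.6418, 0.1853, 0.1895]
tcp_rot: [3.141, 0.0, -3.019]
wrist_force: [-0.5, -0.2, -5.3]
grip_width: 0.0352
grip_force: 61.2
```

Free so far; I'll continue slowly.

send_rows:
  deltas:
    - {"xyz":[0,0,-2],"rotation":[0,0,0],"hand":1}
    - {"xyz":[0,0,-2],"rotation":[0,0,0],"hand":1}
    - {"xyz":[0,0,-2],"rotation":[0,0,0],"hand":1}
    - {"xyz":[0,0,-2],"rotation":[0,0,0],"hand":1}
    - {"xyz":[0,0,-2],"rotation":[0,0,0],"hand":1}
    - {"xyz":[0,0,-2],"rotation":[0,0,0],"hand":1}
    - {"xyz":[0,0,0],"rotation":[0,0,0],"hand":1}
    - {"xyz":[0,0,0],"rotation":[0,0,0],"hand":1}

```text
time_s: 23.17
tcp_pos: [0.6417, 0.1852, 0.1771]
tcp_rot: [3.142, -0.0, -3.019]
wrist_force: [-0.7, 0.1, -5.5]
grip_width: 0.0353
grip_force: 61.2
```

send_rows:
  deltas:
    - {"xyz":[0,0,-2],"rotation":[0,0,0],"hand":1}
    - {"xyz":[0,0,-2],"rotation":[0,0,0],"hand":1}
    - {"xyz":[0,0,-1],"rotation":[0,0,0],"hand":1}
    - {"xyz":[0,0,-1],"rotation":[0,0,0],"hand":1}
    - {"xyz":[0,0,0],"rotation":[0,0,0],"hand":1}
    - {"xyz":[0,0,0],"rotation":[0,0,0],"hand":1}
    - {"xyz":[0,0,0],"rotation":[0,0,0],"hand":1}
    - {"xyz":[0,0,0],"rotation":[0,0,0],"hand":1}

```text
time_s: 23.83
tcp_pos: [0.6418, 0.1853, 0.1714]
tcp_rot: [3.141, 0.0, -3.019]
wrist_force: [-0.6, 0.0, -5.7]
grip_width: 0.0356
grip_force: 61.2
```

send_rows:
  deltas:
    - {"xyz":[0,0,-1],"rotation":[0,0,0],"hand":1}
    - {"xyz":[0,0,-1],"rotation":[0,0,0],"hand":1}
    - {"xyz":[0,0,-1],"rotation":[0,0,0],"hand":1}
    - {"xyz":[0,0,0],"rotation":[0,0,0],"hand":1}
    - {"xyz":[0,0,0],"rotation":[0,0,0],"hand":1}
    - {"xyz":[0,0,0],"rotation":[0,0,0],"hand":1}
    - {"xyz":[0,0,0],"rotation":[0,0,0],"hand":1}
    - {"xyz":[0,0,0],"rotation":[0,0,0],"hand":1}

```text
time_s: 24.5
tcp_pos: [0.6421, 0.1854, 0.1701]
tcp_rot: [3.142, 0.002, -3.019]
wrist_force: [-3.0, 0.9, 5.9]
grip_width: 0.0353
grip_force: 64.3
```

send_rows:
  deltas:
    - {"xyz":[0,0,0],"rotation":[0,0,0],"hand":0.54}
    - {"xyz":[0,-2,0],"rotation":[0,0,0],"hand":0.49}
    - {"xyz":[0.5,-2,0],"rotation":[0,0,0],"hand":0.44}
    - {"xyz":[0.5,-2,0],"rotation":[0,0,0],"hand":0.39}
    - {"xyz":[0,-2,0],"rotation":[0,0,0],"hand":0.34}
    - {"xyz":[0,0,0],"rotation":[0,0,0],"hand":0.29}
    - {"xyz":[0,0,0],"rotation":[0,0,0],"hand":0.2}
    - {"xyz":[0,0,0],"rotation":[0,0,0],"hand":0}

```text
time_s: 25.17
tcp_pos: [0.6429, 0.1771, 0.1685]
tcp_rot: [-3.142, 0.0, -3.02]
wrist_force: [0.3, -0.3, 0.2]
grip_width: 0.0783
grip_force: 0.0
```

send_rows:
  deltas:
    - {"xyz":[0,0,0],"rotation":[0,0,0],"hand":0}
    - {"xyz":[0,0,8],"rotation":[0,0,0],"hand":0}
    - {"xyz":[0,0,20],"rotation":[0,0,0],"hand":0}
    - {"xyz":[0,0,30],"rotation":[0,0,0],"hand":0}
    - {"xyz":[0,0,30],"rotation":[0,0,0],"hand":0}
    - {"xyz":[-20,0,20],"rotation":[0,0,0],"hand":0}
    - {"xyz":[-35,0,0],"rotation":[0,0,0],"hand":0}
    - {"xyz":[-35,0,0],"rotation":[0,0,0],"hand":0}

```text
time_s: 25.83
tcp_pos: [0.5526, 0.1772, 0.2781]
tcp_rot: [3.141, 0.004, -3.02]
wrist_force: [0.1, 0.6, 0.5]
grip_width: 0.0853
grip_force: 0.0
```

send_rows:
  deltas:
    - {"xyz":[-35,0,0],"rotation":[0,0,0],"hand":0}
    - {"xyz":[-35,0,0],"rotation":[0,0,0],"hand":0}
    - {"xyz":[-30,-20,0],"rotation":[0,0,0],"hand":0}
    - {"xyz":[-20,-20,0],"rotation":[0,0,0],"hand":0}
    - {"xyz":[0,-20,0],"rotation":[0,0,0],"hand":0}
    - {"xyz":[0,0,0],"rotation":[0,0,0],"hand":0}
    - {"xyz":[0,0,0],"rotation":[0,0,0],"hand":0}
    - {"xyz":[0,0,0],"rotation":[0,0,0],"hand":0}

```text
time_s: 26.5
tcp_pos: [0.4332, 0.1175, 0.2769]
tcp_rot: [3.141, 0.001, -3.02]
wrist_force: [0.5, 0.3, 0.4]
grip_width: 0.0855
grip_force: 0.0
```

Run:
```python
from h import *
a=snap('scene','s6.png')['pixels'];b=snap('top','t6.png')['pixels'][75:185,215:315]
o=np.zeros((440,800,3),np.uint8);o[:,400:]=cv2.resize(b,(400,440),interpolation=cv2.INTER_CUBIC);o[:400,:400]=cv2.resize(a[220:330,235:345],(400,400),interpolation=cv2.INTER_CUBIC)
cv2.imwrite('pics/crop6.png',o[:,:,::-1])
d=np.abs(a.astype(int)-load('scene0')['pixels']).sum(2)[220:300,258:345];print(d.mean(),(d>90).sum())
print(robot.observe()['wrist_force'])
```

```text
27.124137931034483 386
[ 0.08877914  0.08138237 -0.05609497]
```

View pics/crop6.png

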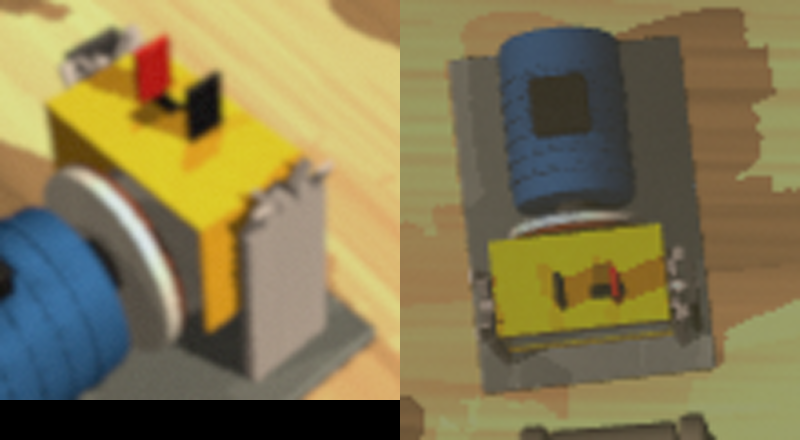

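The guard is back down between the ears with the red tab at (152,68) and the black at (203,105). That nearly matches the start picture. I'll check numerically that the pin is home.

Run:
```python
from h import *
K=8;up=lambda x:cv2.resize(x,None,fx=K,fy=K,interpolation=cv2.INTER_CUBIC)
for a0,a1,L in(('scene0','s6',dict(red=(270,228,284,250),black=(286,236,299,262),roofbackL=(244,238,262,256),edge=(282,268,300,290))),('top0','t6',dict(red=(264,138,273,153),black=(250,138,259,153),roofL=(233,132,243,142),roofR=(276,128,286,138),roofF=(236,153,246,163)))):
    A,B=load(a0)['pixels'],load(a1)['pixels']
    for n,(x0,y0,x1,y1) in L.items():
        r=cv2.matchTemplate(up(B[y0-5:y1+5,x0-5:x1+5]),up(A[y0:y1,x0:x1]),cv2.TM_CCOEFF_NORMED);_,v,_,m=cv2.minMaxLoc(r);print(a0,n,round(v,3),np.array(m)/K-5)
```

```text
scene0 red 0.994 [-0.375 -0.125]
scene0 black 0.997 [-0.5  0. ]
scene0 roofbackL 0.996 [-0.25  -0.125]
scene0 edge 0.99 [-0.75  0.  ]
top0 red 0.989 [ 0.25  -0.125]
top0 black 0.983 [ 0.25  -0.375]
top0 roofL 0.992 [ 0.25 -0.25]
top0 roofR 0.993 [ 0.25  -0.125]
top0 roofF 0.97 [ 0.125 -0.125]
```

The guard is within about 1 mm of its starting pose. The red and black tabs moved together, so the pin is home.

```bash
python3 -c "
from plant import robot
print(robot.hand_in())"
```

```text
the job is handed in; nothing more can be done
None
```

The job is handed in at about 26.5 s: the guard is back on its hinge, the pin looks sprung home within about 1 mm of its starting picture, the offcut is in the middle-sized red tin, and the bottle, screwdriver and jar were not touched; the judge's result was not shown.

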